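Slide the boxed cheese between the two cheese wheels

TASK

Push the square wooden cheese box along the counter with the fingertips, through the narrow gap between the two small cheese wheels, until it lies on the sheet of white paper on the other side, about in the middle of it. Keep the box flat on the counter all the way - do not pick it up - and leave the other things on the counter where they are.

Things in the scene. Friction and masses are not known exactly. Their poses are not given: they have to be found in the camera images.
- cheesebox: square soft cheese in a flat pale wooden box with a dark line round its sides and a round brown label on top: 90 x 90 mm, 35 mm high, edges rounded 3 mm, about 0.2 to 0.4 kg, loose, it slides on the counter with friction. Origin at the centre of its underside; x and y along its sides, z up. It starts on one side of the gap, up to 35 mm off the gap's centre line and turned up to 0.4 rad from square to it.
- wheels: the two small round cheese wheels with brown rind and pale tops, each 120 mm in diameter and 55 mm high, with upright sides, standing immovably on the counter. Origin on the counter at the centre of the gap between them; x runs along the line through both wheels' centres, which lie at x = -109 and +109 mm, so the gap is 98 mm wide at its narrowest; y runs straight through the gap; z up.
- sheet: square sheet of white deli paper lying flat on the counter, 190 x 190 mm, 1 mm thick, it offers no edge (things slide over it freely). It lies on the other side of the gap from the box. Origin at its centre, at counter height; x and y along its sides. It is never moved.
- tin: bystander: small tin, 52 mm across, 45 mm high, near the wheel that is farther from the robot; origin at the centre of its underside
- ramekin: bystander: small white bowl, 64 mm across, 36 mm high, at the near right; origin at the centre of its underside
- olives: bystander: green glass jar, 68 mm across, 65 mm high, at the back left; origin at the centre of its underside
- honey: bystander: amber glass jar, 60 mm across, 60 mm high, at the back right; origin at the centre of its underside
- spreader: bystander: spatula lying flat at the left; origin at its underside
- package: bystander: brown paper package with a white band, 100 x 70 x 40 mm, at the right; origin at the centre of its underside
- oil: bystander: green bottle, 60 mm across, 200 mm high, far left; origin at the centre of its underside
Mind the look-alikes: they are no part of the job. What is shaped like the cheesebox but green is not meant.

How it is judged:
On the way:
1. the box is in the gap between the two wheels, flat on the counter (x of cheesebox in the frame of wheels between -0.015 and 0.015 m and y of cheesebox in the frame of wheels between -0.03 and 0.03 m and height (world z) of cheesebox below 0.006 m), for 0.05 s.
At the end, for the whole second after the job is handed in: The box has passed through the gap and lies at rest, flat on the paper sheet, its centre within 40 mm of the sheet's centre along both of the sheet's sides (x of cheesebox in the frame of sheet between -0.04 and 0.04 m and y of cheesebox in the frame of sheet between -0.04 and 0.04 m and height (world z) of cheesebox below 0.005 m and angle between cheesebox's own z axis and vertical below 0.06 rad and linear speed of cheesebox below 0.01 m/s); the robot touches nothing.
It fails at once if the box is lifted off the counter or tipped (height (world z) of cheesebox above 0.01 m or angle between cheesebox's own z axis and vertical above 0.2 rad).
It fails at once if a bystander is moved by more than 20 mm (distance of any of tin, ramekin, olives, honey, spreader, package, oil from where it was at the start of the episode above 0.02 m).
It also fails if it takes over 72 s, if anything falls off the work surface, if the arm or the gripper's body presses on something with over 40 N, if the wrist force passes 120 N, or if a joint passes its speed limit or range.

ROBOT

A 7-joint arm with a two-finger parallel gripper is mounted at the origin on the work surface. World frame = base frame: x ahead of the robot, y to its left, z up, the work surface at z = 0. Lengths are in m, angles in rad, forces in N, time in s.
With the tool pointing down it reaches from about 0.4 to 0.875 m from the base axis. Payload 19.3 kg.
Tool frame: the origin (TCP) lies midway between the tips of the shut fingers; the grasp point (between the pads) lies 19 mm behind it; z points along the fingers, y is the line along which they close (so a half turn about z gives the same grasp; the last joint's range is limited). The gripper opens to 85 mm and grips with 20 to 120 N. Pads are 22 mm wide; open, the fingers measure 114 mm over their backs; the gripper's body (76 mm by 85 mm) begins 54 mm behind the grasp point. The pads swing forward as they close: fully open they stand 13 mm farther back than shut.
Start: joints at [-1.404, 0.521, -0.036, 1.599, 0.021, 1.021, -0.113], TCP at [0.147, 0.608, 0.231] pointing down, gripper open.
Joint ranges: [-2.91, 2.91], [-0.3, 2.13], [-1.5, 1.42], [0.17, 2.43], [-1.26, 4.41], [0.16, 1.93], [-2.52, 2.52]. Speed limits (rad/s): [1.89, 1.89, 2.39, 2.39, 3.01, 3.01, 3.01].

INTERFACE

Orientations are given as [roll, pitch, yaw] about the fixed x, y, z axes, in that order (R = Rz(yaw) Ry(pitch) Rx(roll)).
In Python, from workcell import telemetry, grab_frame, calibration, bot, outline_of, landmark_of gives the robot as it stands. The module is installed in compiled form; this text tells all that it offers.
- The arm moves only by the shell command python3 -m inch 'ROWS' [FORCE]. ROWS is JSON, a list of rows, each a list of 7 numbers: the shift along the tool's x, y, z in m, then the turn, a rotation vector about the tool's x, y, z in rad, then the closure, from 0 (fully open) to 1 (shut). A call has 1 to 5 rows; each row shifts and turns the commanded pose from where the row before left it, along the tool's axes as they then stand; what a row does not reach is not made up. A row lasts 1/10 s, in which the tool goes at most 50 mm and 8.59 degrees, less where a joint would pass 70% of its speed; a pose out of reach is approached as far as the arm can. A call is refused whole if a number of a shift passes 0.05 or a number of a turn 0.15, either way. A call with a gripper value outside its range is refused whole. The fingers move at their own pace and stop on an object; FORCE is the grip in N (left out, the last holds). Time passes only in rows, so rows that do not move let the fingers close. It gives the time, the measured TCP pose, the force, the opening and the grip force at its end, in the units of the state.
- telemetry.observe(): the state, without advancing time (a new reading comes with each control period).
- grab_frame(name): name is "scene" or "top" or "wrist"; returns the picture (420x560x3 uint8, red, green, blue); there is no depth.
- calibration(name): a dict with "fovy" (degrees; the focal length in pixels is half the picture's height over the tangent of half this angle, whatever the lens; pixels are square), "cx", "cy" (the principal point, pixels), "pose" (4x4, takes a point from camera to world coordinates). Camera axes: x right, y down, z forward; pixel columns grow to the right and rows downward; lengths in m; the calibration is good to about 2 mm. A picture is of the moment at which its call begins: read the wrist's pose just before it. calibration takes no time and is no camera call; for the wrist camera it gives the pose at the moment of the call.
- bot.job_done(): hands the job in; it is judged then, once.
Trained networks look in the newest picture that a camera, given by its name, has taken for a name from the list of things; names that differ only in an ending like _2 or _b are one class to them, and where a whole thing is asked for, a point or a joint stands for the part that bears it (a point fixed in the world has none). Each returns a list of dicts, best first, with "score" (0 to 1); they miss things now and then, are a little off and sometimes report something else, mostly with a low value. They report only what shows in the picture. A call takes as long as a camera call. They do not tell look-alikes from the thing itself.
- outline_of(label, camera): "region" (420x560 bool, what is visible of it) and "rect" ([left, top, right, bottom] in pixels, round what is visible of it).
- landmark_of(label, camera): "xy" ([column, row] in pixels: a listed point, or the origin of a listed thing).
The state is a dict: "clock": time; "qpos": joint angles; "qd": joint speeds; "joint_efforts": joint torques, N m; "position": TCP position; "tool_rot": TCP orientation; "force": force on the tool from outside, world axes, zero at the start; "moment": the same for the moment, N m; "grip_width": finger opening in m; "finger_force": force on a finger pad.
Only numpy, scipy, OpenCV 4.12 (cv2) and the standard library are available. Lean on these libraries where they do the work, as an engineer would, in place of code of your own. Each camera call takes 0.05 s, during which the arm holds its last target. There are 200 camera calls.

## Working session

There is one attempt and no reset: what is moved stays moved. The work goes in short steps, Python scripts to look and compute and a shell command to move; the robot and the scene stay as the last step left them, time stands still between calls to the robot, and variables do not carry over. Pictures are saved under pics/ and viewed, at most 10 in all, crops included, and the job is handed in when it is done.

```bash
mkdir -p pics; cat > h.py <<'E'
import numpy as np,cv2
from workcell import telemetry, grab_frame, calibration, bot, outline_of, landmark_of
def ray(c,uv,z):
    f=210/np.tan(np.radians(c["fovy"])/2);P=np.array(c["pose"])
    d=P[:3,:3]@np.array([(uv[0]-c["cx"])/f,(uv[1]-c["cy"])/f,1]);o=P[:3,3]
    return (o+d*(z-o[2])/d[2])[:2]
def save(n,im): cv2.imwrite("pics/"+n,im[:,:,::-1])
E
python3 - <<'E'
from h import *
np.set_printoptions(precision=3,suppress=True)
im=grab_frame("top");c=calibration("top");save("top0.png",im)
for n in ["cheesebox","wheels","sheet","tin"]:
    for d in landmark_of(n,"top")[:3]: print(n,d["score"],d["xy"],ray(c,d["xy"],0))
for d in outline_of("cheesebox","top")[:3]:
    print(d["score"],d["rect"]); k,_=cv2.findContours(d["region"].astype("uint8"),0,2); k=max(k,key=cv2.contourArea)
    w=np.array([ray(c,p[0],0.035) for p in k],dtype=np.float32); print(cv2.minAreaRect(w))
s=telemetry.observe();print(s["position"],s["tool_rot"],s["clock"])
E
```

```text
cheesebox 0.87 [241.1, 191.1] [0.533 0.164]
cheesebox 0.6 [213.6, 259.3] [0.319 0.249]
cheesebox 0.58 [169.5, 300.9] [0.19  0.384]
sheet 0.69 [350.3, 188.9] [ 0.54  -0.181]
tin 0.58 [285.1, 124.6] [0.747 0.025]
0.89 [226.5, 174.4, 258.6, 209.8]
((0.5255185961723328, 0.15475374460220337), (0.09293638914823532, 0.09162510931491852), 21.913429260253906)
0.59 [192.6, 239.2, 232.2, 280.9]
((0.315634548664093, 0.24594977498054504), (0.0888250395655632, 0.09218288213014603), 39.86384582519531)
[0.147 0.607 0.231] [-3.141  0.     2.905] 0.3
```

View pics/top0.png

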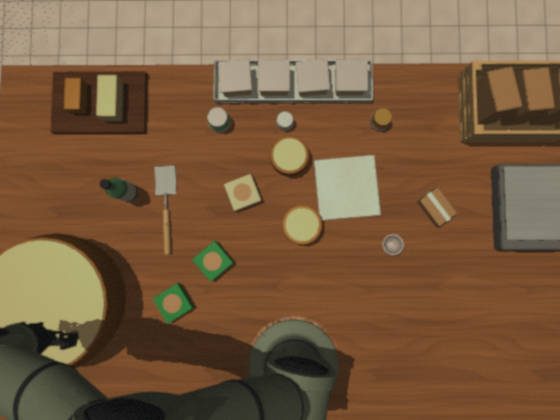

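The top view shows the box at about (242,192), the wheels at (290,156) and (302,225), the sheet around (348,187), and the green look-alikes at (213,261) and (173,303). Next I measure the wheels, sheet and box more precisely.

```bash
python3 - <<'E'
from h import *
np.set_printoptions(precision=4,suppress=True)
im=grab_frame("top");c=calibration("top");print(c["fovy"],np.array(c["pose"])[:3,3])
hsv=cv2.cvtColor(im,cv2.COLOR_RGB2HSV)
def comp(seed,z,tol=28):
    m=np.zeros((422,562),np.uint8);b=im.copy()
    cv2.floodFill(b,m,seed,0,(tol,)*3,(tol,)*3,4|(255<<8)|cv2.FLOODFILL_FIXED_RANGE|cv2.FLOODFILL_MASK_ONLY)
    k,_=cv2.findContours(m[1:-1,1:-1],0,2);k=max(k,key=cv2.contourArea)
    k=cv2.convexHull(k)
    return np.array([ray(c,p[0],z) for p in k],dtype=np.float32)
W=[]
for s in [(290,154),(302,224)]:
    o=comp(s,.055);ctr,r=cv2.minEnclosingCircle(o);W.append(ctr);print("wheel",ctr,r)
W=np.array(W);print("gap",W.mean(0),"dist",np.linalg.norm(W[0]-W[1]),"angle of wheel line",np.arctan2(*(W[0]-W[1])[::-1]))
print("sheet",cv2.minAreaRect(comp((348,187),0.001)))
print("box",cv2.minAreaRect(comp((242,179),.035,40)))
for d in landmark_of("wheels","top")[:3]: print(d["score"],d["xy"],ray(c,d["xy"],0))
for d in outline_of("wheels","top")[:3]: print(d["score"],d["rect"])
for d in outline_of("sheet","top")[:1]:
    k,_=cv2.findContours(d["region"].astype("uint8"),0,2);k=max(k,key=cv2.contourArea);print(cv2.minAreaRect(np.array([ray(c,p[0],0) for p in k],dtype=np.float32)))
E
```

```text
49.58786431765614 [0.3595 0.0279 1.4267]
wheel (0.6407650709152222, 0.013369311578571796) 0.049552448093891144
wheel (0.42620888352394104, -0.024835754185914993) 0.049924518913030624
gap [ 0.5335 -0.0057] dist 0.21793114646133374 angle of wheel line 0.17621856858487236
sheet ((0.5459088683128357, -0.16951674222946167), (0.18773698806762695, 0.18780188262462616), 5.083063125610352)
box ((0.5271114110946655, 0.15898938477039337), (0.08744722604751587, 0.0874273031949997), 21.44517707824707)
0.69 [163.5, 208.4] [0.4784 0.4092]
0.41 [352.1, 186.4] [ 0.5481 -0.1863]
0.91 [271.7, 138.0, 320.2, 245.2]
0.57 [385.6, 233.7, 402.3, 254.0]
((0.5456370115280151, -0.17145898938179016), (0.1903318166732788, 0.19247741997241974), 5.195090293884277)
```

Gap centre G is (0.5335, -0.0057), the line through the wheels is at 0.176 rad, and the box is 23 mm off the centre line and turned about 0.2 rad. I'll first push the far side of the box towards -u to square and centre it, then push it from behind. First I turn the tool and move over there.

```bash
python3 -m inch '[[0,0,0,0,0,-0.138,0.4],[0,0,0,0,0,-0.138,0.4],[0,0,0,0,0,-0.137,0.4],[-0.027,-0.0363,0,0,0,0,0.4],[-0.027,-0.0363,0,0,0,0,0.4]]'
python3 -m inch '[[-0.027,-0.0363,0,0,0,0,0.4],[-0.027,-0.0363,0,0,0,0,0.4],[-0.027,-0.0363,0,0,0,0,0.4],[-0.027,-0.0363,0,0,0,0,0.4],[-0.027,-0.0363,0,0,0,0,0.4]]'
python3 -m inch '[[-0.027,-0.0363,0,0,0,0,0.4],[-0.027,-0.0363,0,0,0,0,0.4],[-0.027,-0.0363,0,0,0,0,0.4],[-0.027,-0.0363,0,0,0,0,0.4],[-0.027,-0.0363,0,0,0,0,0.4]]'
python3 -m inch '[[-0.027,-0.0363,0,0,0,0,0.4],[-0.027,-0.0363,0,0,0,0,0.4],[0,0,0,0,0,0,0.4],[0,0,0,0,0,0,0.4]]'
cat > t.py <<'E'
from h import *
# tool pose in gap frame (a along u, s along v), and the box by colour in the top picture
np.set_printoptions(precision=4,suppress=True)
G=np.array([.5335,-.0057]);u=np.array([.9845,.1753]);v=np.array([.1753,-.9845])
def gf(p): p=np.asarray(p)[:2]-G; return np.array([p@u,p@v])
s=telemetry.observe();print("tcp",np.array(s["position"]),s["tool_rot"],"gap a,s",gf(s["position"]),"F",np.array(s["force"]),"w",s["grip_width"],"t",s["clock"],"q7",s["qpos"][6])
E
python3 t.py
```

```text
clock: 1.0
position: [0.2126, 0.545, 0.231]
tool_rot: [3.142, -0.0, -2.963]
force: [2.6, 0.8, -0.0]
grip_width: 0.0511
finger_force: 0.0
clock: 1.5
position: [0.3784, 0.3891, 0.2315]
tool_rot: [3.141, 0.0, -2.965]
force: [1.0, 0.4, 0.6]
grip_width: 0.0512
finger_force: 0.0
clock: 2.0
position: [0.5432, 0.234, 0.2315]
tool_rot: [3.141, 0.0, -2.965]
force: [0.1, 0.9, -0.1]
grip_width: 0.0509
finger_force: 0.0
clock: 2.4
position: [0.6082, 0.1725, 0.2309]
tool_rot: [-3.141, -0.001, -2.967]
force: [0.2, 0.3, 0.1]
grip_width: 0.0511
finger_force: 0.0
tcp [0.6082 0.1725 0.2309] [-3.1414 -0.0005 -2.9673] gap a,s [ 0.1048 -0.1623] F [0.2117 0.3051 0.1404] w 0.05112446192022606 t 2.4 q7 1.3749240099418376
```

```bash
python3 -m inch '[[0,0,0.045,0,0,0,0.4],[0,0,0.045,0,0,0,0.4],[0,0,0.045,0,0,0,0.4],[0,0,0.045,0,0,0,0.4],[0,0,0.03,0,0,0,0.4]]'
python3 -m inch '[[0,0,0.011,0,0,0,0.4],[0,0,0,0,0,0,0.4],[0.01,0,0,0,0,0,0.4],[0.01,0,0,0,0,0,0.4]]'
python3 t.py; python3 - <<'E'
from h import *
save("scene1.png",grab_frame("scene"))
E
```

```text
clock: 2.9
position: [0.6059, 0.1746, 0.0186]
tool_rot: [3.141, -0.002, -2.964]
force: [0.1, -0.1, -0.4]
grip_width: 0.0513
finger_force: 0.0
clock: 3.3
position: [0.5882, 0.1702, 0.0121]
tool_rot: [3.141, 0.002, -2.965]
force: [1.5, 0.1, -0.7]
grip_width: 0.051
finger_force: 0.2
tcp [0.5882 0.1702 0.0121] [ 3.1411  0.0024 -2.9653] gap a,s [ 0.0847 -0.1636] F [ 1.4882  0.1119 -0.7417] w 0.05100563765652575 t 3.3 q7 1.356908061125181
```

View pics/scene1.png

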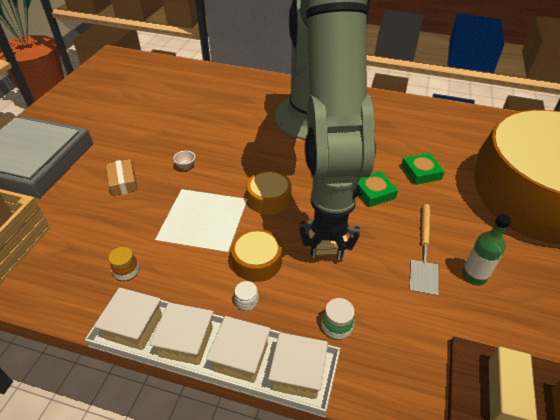

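The scene view shows the gripper on the far side of the box at about (328,240), clear of the wheels and bystanders. I continue the sideways push, then back off, lift, and turn by a quarter.

```bash
python3 -m inch '[[0.006,0,0,0,0,0,0.4],[0.006,0,0,0,0,0,0.4],[0.006,0,0,0,0,0,0.4],[0.006,0,0,0,0,0,0.4],[0.005,0,0,0,0,0,0.4]]'
python3 -m inch '[[0,0,0,0,0,0,0.4],[0,0,0,0,0,0,0.4]]'; python3 t.py
python3 -m inch '[[-0.02,0,0,0,0,0,0.4],[-0.02,0,0,0,0,0,0.4],[0,0,-0.045,0,0,0,0.4],[0,0,-0.045,0,0,0,0.4],[0,0,-0.045,0,0,0,0.4]]' >/dev/null
# back away along -v (tool +y) to s about -0.25, turn by -1.571 in yaw = +1.571 about tool z
python3 -m inch '[[0,0.045,0,0,0,0.143,0.4],[0,0,0,0,0,0.143,0.4],[0,0,0,0,0,0.143,0.4],[0,0,0,0,0,0.143,0.4],[0,0,0,0,0,0.143,0.4]]' >/dev/null
python3 -m inch '[[0,0,0,0,0,0.143,0.4],[0,0,0,0,0,0.143,0.4],[0,0,0,0,0,0.143,0.4],[0,0,0,0,0,0.143,0.4],[0,0,0,0,0,0.143,0.4]]' >/dev/null
python3 -m inch '[[0,0,0,0,0,0.141,0.4],[0,0,0,0,0,0,0.4]]' >/dev/null
python3 t.py; python3 - <<'E'
from h import *
save("top2.png",cv2.resize(grab_frame("top")[110:270,150:400],None,fx=3,fy=3)); c=calibration("top")
import sys
G=np.array([.5335,-.0057]);u=np.array([.9845,.1753]);v=np.array([.1753,-.9845])
for d in outline_of("cheesebox","top")[:3]:
    k,_=cv2.findContours(d["region"].astype("uint8"),0,2);k=max(k,key=cv2.contourArea)
    r=cv2.minAreaRect(np.array([ray(c,p[0],.035) for p in k],dtype=np.float32));p=np.array(r[0])-G;print(d["score"],d["rect"],r,p@u,p@v)
E
```

```text
clock: 3.85
position: [0.5592, 0.1648, 0.0104]
tool_rot: [3.142, 0.0, -2.965]
force: [1.4, 0.2, 0.1]
grip_width: 0.0512
finger_force: 0.9
clock: 4.05
position: [0.5595, 0.1649, 0.0102]
tool_rot: [-3.142, -0.0, -2.965]
force: [-0.0, -0.1, 0.8]
grip_width: 0.0512
finger_force: 0.0
tcp [0.5595 0.1649 0.0102] [-3.1416 -0.0004 -2.9654] gap a,s [ 0.0555 -0.1634] F [-0.025  -0.0738  0.7548] w 0.05122349602608525 t 4.05 q7 1.3464801434943299
tcp [0.591  0.2164 0.145 ] [-3.1412  0.0005  1.7445] gap a,s [ 0.0955 -0.2086] F [-0.7392 -0.5235 -0.3023] w 0.05176344801214736 t 5.75 q7 0.010837559536482268
0.77 [225.0, 182.6, 255.8, 216.8] ((0.4995701313018799, 0.159497931599617), (0.09277412295341492, 0.09133802354335785), 10.099754333496094) -0.004444758323886368 -0.1685852696426034
0.64 [215.0, 241.7, 236.2, 273.2] ((0.31594640016555786, 0.2239404171705246), (0.06342963874340057, 0.05923694744706154), 39.86186218261719) -0.1739255539070153 -0.2642181367553592
```

View pics/top2.png

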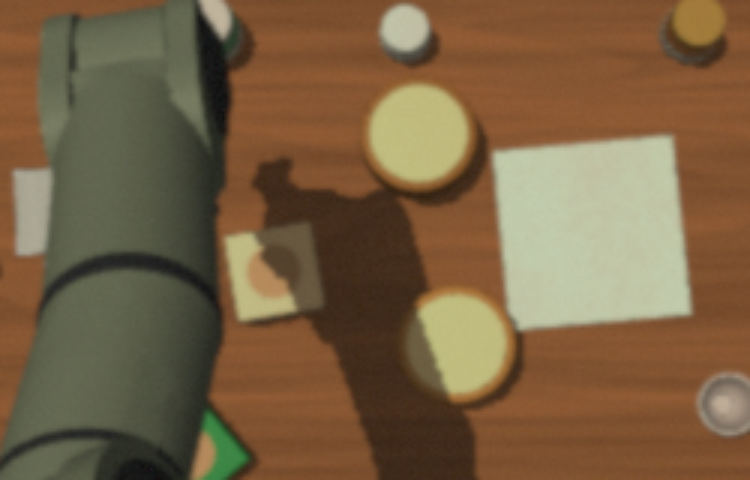

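The box is now square to the gap (10.1° against 10.1°) and centred to a few mm. In the crop it is at about (275,270), in line with the gap between the wheels at (418,135) and (460,345). I go behind it, descend and push up to the gap entrance.

```bash
python3 -m inch '[[0.018,-0.045,0,0,0,0,0.4],[0.018,-0.045,0,0,0,0,0.4],[0,-0.0075,0,0,0,0,0.4],[0,0,0,0,0,0,0.4]]' >/dev/null; python3 t.py
python3 -m inch '[[0,0,0.045,0,0,0,0.4],[0,0,0.045,0,0,0,0.4],[0,0,0.035,0,0,0,0.4],[0,0,0.01,0,0,0,0.4],[0,0,0,0,0,0,0.4]]' >/dev/null; python3 t.py
python3 -m inch '[[-0.01,0,0,0,0,0,0.4],[-0.01,0,0,0,0,0,0.4],[-0.01,0,0,0,0,0,0.4],[-0.01,0,0,0,0,0,0.4],[-0.01,0,0,0,0,0,0.4]]'
python3 -m inch '[[-0.01,0,0,0,0,0,0.4],[-0.01,0,0,0,0,0,0.4],[-0.01,0,0,0,0,0,0.4],[-0.01,0,0,0,0,0,0.4],[-0.008,0,0,0,0,0,0.4]]'
python3 -m inch '[[0,0,0,0,0,0,0.4]]'; python3 t.py
python3 - <<'E'
from h import *
save("top3.png",cv2.resize(grab_frame("top")[110:270,150:400],None,fx=3,fy=3)); c=calibration("top")
G=np.array([.5335,-.0057]);u=np.array([.9845,.1753]);v=np.array([.1753,-.9845])
for d in outline_of("cheesebox","top")[:2]:
    k,_=cv2.findContours(d["region"].astype("uint8"),0,2);k=max(k,key=cv2.contourArea)
    r=cv2.minAreaRect(np.array([ray(c,p[0],.035) for p in k],dtype=np.float32));p=np.array(r[0])-G;print(d["score"],d["rect"],r,p@u,p@v)
E
```

```text
tcp [0.4878 0.2351 0.1457] [-3.1415 -0.0007  1.7517] gap a,s [-0.0028 -0.2451] F [0.2387 0.0124 0.3121] w 0.05137793179959959 t 6.25 q7 -0.07793067870745352
tcp [0.4893 0.2338 0.0096] [-3.1402  0.0007  1.7469] gap a,s [-0.0016 -0.2435] F [ 0.1373 -0.0727  1.0119] w 0.05109804115300399 t 6.75 q7 0.018403026662155517
clock: 7.25
position: [0.498, 0.1845, 0.0108]
tool_rot: [3.141, -0.0, 1.747]
force: [-0.3, 2.0, 1.5]
grip_width: 0.0511
finger_force: 0.8
clock: 7.75
position: [0.5061, 0.137, 0.0103]
tool_rot: [-3.141, 0.0, 1.746]
force: [0.6, 2.3, 1.3]
grip_width: 0.051
finger_force: 0.8
clock: 7.85
position: [0.5062, 0.1366, 0.0103]
tool_rot: [-3.142, 0.001, 1.745]
force: [0.1, 0.3, -0.3]
grip_width: 0.0512
finger_force: 0.0
tcp [0.5062 0.1366 0.0103] [-3.1415  0.0006  1.7451] gap a,s [-0.0019 -0.1448] F [ 0.0592  0.2712 -0.3028] w 0.051173027724880166 t 7.85 q7 0.1752758650034849
0.68 [262.2, 180.0, 283.5, 212.6] ((0.5142033696174622, 0.06961742043495178), (0.09419730305671692, 0.07105332612991333), 7.578554630279541) -0.005794388809361432 -0.0775326997242689
0.58 [366.4, 108.7, 391.0, 130.4] ((0.753226637840271, -0.2733212113380432), (0.06872273236513138, 0.06662656366825104), 89.86233520507812) 0.16940687660618783 0.3019911621757031
```

View pics/top3.png

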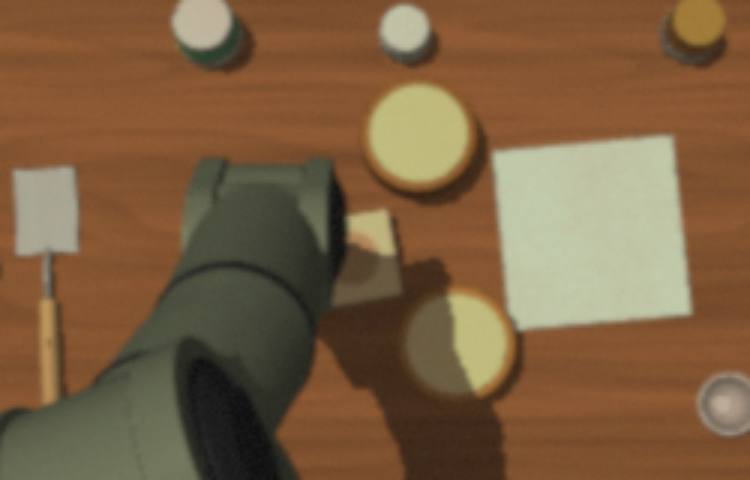

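The front edge of the box, at (388,210) to (402,293) in the crop, is square to the gap and centred within about 2 mm. I push it into the gap.

```bash
python3 -m inch '[[-0.01,0,0,0,0,0,0.4],[-0.01,0,0,0,0,0,0.4],[-0.01,0,0,0,0,0,0.4],[-0.01,0,0,0,0,0,0.4],[-0.01,0,0,0,0,0,0.4]]'
python3 -m inch '[[-0.01,0,0,0,0,0,0.4],[-0.01,0,0,0,0,0,0.4],[-0.01,0,0,0,0,0,0.4],[-0.01,0,0,0,0,0,0.4],[-0.01,0,0,0,0,0,0.4]]'
python3 -m inch '[[0,0,0,0,0,0,0.4]]'; python3 t.py
```

```text
clock: 8.45
position: [0.5149, 0.0877, 0.0103]
tool_rot: [-3.142, 0.0, 1.746]
force: [-1.0, 1.0, -0.3]
grip_width: 0.0511
finger_force: 0.4
clock: 8.95
position: [0.5236, 0.0388, 0.0103]
tool_rot: [-3.142, 0.0, 1.747]
force: [-0.3, 1.2, 0.3]
grip_width: 0.051
finger_force: 0.5
clock: 9.05
position: [0.5237, 0.0378, 0.0104]
tool_rot: [3.142, 0.001, 1.745]
force: [0.4, 0.3, 0.2]
grip_width: 0.0512
finger_force: 0.0
tcp [0.5237 0.0378 0.0104] [3.1415 0.0007 1.7448] gap a,s [-0.002  -0.0446] F [0.3685 0.3359 0.2236] w 0.051207774784706776 t 9.05 q7 0.3323417524984663
```

Forces are low and the box is in the gap, so I continue onto the sheet.

```bash
python3 -m inch '[[-0.01,0,0,0,0,0,0.4],[-0.01,0,0,0,0,0,0.4],[-0.01,0,0,0,0,0,0.4],[-0.01,0,0,0,0,0,0.4],[-0.01,0,0,0,0,0,0.4]]'
python3 -m inch '[[-0.01,0,0,0,0,0,0.4],[-0.01,0,0,0,0,0,0.4],[-0.01,0,0,0,0,0,0.4],[-0.01,0,0,0,0,0,0.4],[-0.01,0,0,0,0,0,0.4]]'
python3 -m inch '[[-0.01,0,0,0,0,0,0.4],[-0.01,0,0,0,0,0,0.4],[-0.01,0,0,0,0,0,0.4],[-0.01,0,0,0,0,0,0.4],[-0.01,0,0,0,0,0,0.4]]'
python3 -m inch '[[-0.003,0,0,0,0,0,0.4],[0,0,0,0,0,0,0.4]]'; python3 t.py
python3 -m inch '[[0.015,0,0,0,0,0,0.4],[0,0,-0.04,0,0,0,0.4],[0,0,-0.045,0,0,0,0.4],[0,0,-0.045,0,0,0,0.4],[0.03,0,-0.03,0,0,0,0.4]]' >/dev/null
python3 -m inch '[[0.045,0,0,0,0,0,0.4],[0.045,0,0,0,0,0,0.4],[0.045,0,0,0,0,0,0.4],[0,0,0,0,0,0,0.4]]' >/dev/null
python3 t.py
python3 - <<'E'
from h import *
save("top4.png",cv2.resize(grab_frame("top")[110:270,150:400],None,fx=3,fy=3)); c=calibration("top")
S=np.array([.5457,-.1705])
for d in outline_of("cheesebox","top")[:2]:
    k,_=cv2.findContours(d["region"].astype("uint8"),0,2);k=max(k,key=cv2.contourArea)
    r=cv2.minAreaRect(np.array([ray(c,p[0],.035) for p in k],dtype=np.float32));print(d["score"],d["rect"],r,np.array(r[0])-S)
E
```

```text
clock: 9.55
position: [0.5324, -0.0105, 0.0103]
tool_rot: [3.141, 0.0, 1.747]
force: [-0.2, 0.9, 1.1]
grip_width: 0.0512
finger_force: 0.8
clock: 10.05
position: [0.5411, -0.0596, 0.0103]
tool_rot: [-3.142, -0.0, 1.747]
force: [0.1, 1.4, 0.7]
grip_width: 0.0513
finger_force: 0.8
clock: 10.55
position: [0.5499, -0.1089, 0.0103]
tool_rot: [-3.142, 0.0, 1.747]
force: [0.4, 1.2, 0.8]
grip_width: 0.0515
finger_force: 0.8
clock: 10.75
position: [0.5502, -0.1117, 0.0102]
tool_rot: [-3.142, 0.0, 1.746]
force: [-0.1, -0.2, -0.6]
grip_width: 0.0514
finger_force: 0.0
tcp [ 0.5502 -0.1117  0.0102] [-3.1416  0.0003  1.746 ] gap a,s [-0.0021  0.1073] F [-0.1267 -0.2437 -0.6427] w 0.05140246615296008 t 10.75 q7 0.5515737656438789
tcp [0.5171 0.0738 0.17  ] [-3.141  -0.0027  1.7559] gap a,s [-0.0023 -0.0811] F [ 0.8439 -1.3259 -0.6426] w 0.05112315100394199 t 11.65 q7 0.13758863040078653
0.92 [332.4, 167.3, 361.5, 197.1] ((0.5560651421546936, -0.16673727333545685), (0.09092036634683609, 0.09240583330392838), 10.345582962036133) [0.01036514 0.00376273]
0.89 [152.1, 283.7, 195.4, 324.4] ((0.1904398649930954, 0.3644002079963684), (0.08868138492107391, 0.09643501043319702), 32.07737731933594) [-0.35526014  0.53490021]
```

View pics/top4.png

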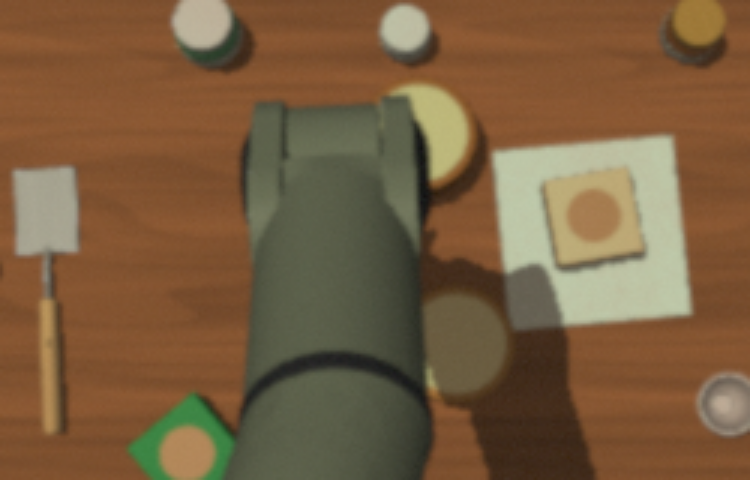

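The box, at about (594,215) in the crop, lies on the sheet 10–17 mm from its centre, and the bystanders in the crop are undisturbed. The gripper is clear, so I hand in.

```bash
python3 -c "from workcell import bot; print(bot.job_done())"
```

```text
the job is handed in; nothing more can be done
None
```

I pushed the cheese box flat through the gap onto the paper, about 10–17 mm from its centre (limit 40 mm); no bystander was visibly disturbed, and the job is handed in, though no verdict came back.

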